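# Refit the red switch knob on the kiln control box

### The job

Put the red knob back on the kiln control box: turn it so that its white pointer line agrees with the white mark beside the flat of the bare D-shaft, lower it on and push it straight down until it snaps fully home, then let go. Leave the blue knob, the bowl and the glaze jar where they are.

Things in the scene. Friction and masses are not known exactly. Their poses are not given: they have to be found in the camera images.
- red_knob: Loose red plastic knob, 90 g, upright on the bench. Origin: centre of its underside, z up. Round skirt 60 mm wide, 36 mm high. In its underside a blind D-bore, 32 mm deep, 22 mm in diameter, flat on the +x side 4 mm from the axis, mouth flared 5 mm all round. A white line on top runs from the middle to the +x end. Starts within 50 degrees of +x pointing away from the robot.
- red_knob_pointer (a point): Outer end of the white line, at the +x end of the top of the red knob's bar grip: 28 mm from the knob's axis and 66 mm above its underside; axes as the knob's. The bar, 56 mm long (along x) and 20 mm wide (across y), stands on the skirt from 36 to 66 mm above the underside. Pinch it across its 20 mm width.
- d_shaft: Bare upright steel D-shaft, fixed on the face-up panel of the grey kiln control box (180 x 270 mm, 70 mm high). Origin: on its axis at the panel's surface, z up. 20 mm in diameter, 30 mm tall, its flat faces +x, 3 mm from the axis. Round it a flat black dial plate, 96 mm wide, with a white mark on the +x side, 33 to 47 mm out. Fully home, the knob's origin and axes coincide with these.
- shaft_tip (a point): Centre of the shaft's top; the top 14 mm taper to 7 mm wide. Greased; play 1.2 mm round, about 10 degrees in turn; tapers guide from 4 mm off. Sprung brass balls on its +y and -y sides, 12 mm above the panel, stop an unpressed knob 6 to 9 mm above the panel; a push of 5 to 10 N (25 if off-centre) snaps it past them onto the panel. A fixed grey knob, 22 mm high, stands 120 mm away.
- blue_knob: Loose blue knob of the same shape as the red one, for another machine; it stays where it is. Origin: centre of its underside.
- bowl: Loose terracotta bowl, 130 mm wide, 60 mm high; it stays where it is. Origin: centre of its underside.
- glaze_jar: Loose closed glaze jar, 64 mm in diameter, 85 mm high; it stays where it is. Origin: centre of its underside.
Things that resemble listed ones, but are neither listed nor needed, are in the scene too. Of the things that look like the red_knob, take the one that is nearest to the robot's base at the start.

How it is judged:
By the outcome, as a careful person would: the job done as asked, in the order asked, and still so for the second after the job is handed in, with the robot touching nothing.
It also fails if it takes over 38 s, if anything falls off the work surface, if the arm or the gripper's body presses on something with over 40 N, if the wrist force passes 120 N, or if a joint passes its speed limit or range.

### The arm

A 7-joint arm with a two-finger parallel gripper is mounted at the origin on the work surface. World frame = base frame: x ahead of the robot, y to its left, z up, the work surface at z = 0. Lengths are in mm, angles in rad, forces in N, time in s.
With the tool pointing down it reaches from about 350 to 900 mm from the base axis. Payload 19.9 kg.
Tool frame: the origin (TCP) lies midway between the tips of the shut fingers; the grasp point (between the pads) lies 19 mm behind it; z points along the fingers, y is the line along which they close (so a half turn about z gives the same grasp; the last joint's range is limited). The gripper opens to 94 mm and grips with 3 to 60 N. Pads are 16 mm wide; open, the fingers measure 119 mm over their backs; the gripper's body (75 mm by 177 mm) begins 78 mm behind the grasp point.
Start: joints at [-1.218, 0.417, -0.01, 1.614, 0.005, 1.111, -0.053], TCP at [240.378, 576.903, 205.425] pointing down, gripper open.
Joint ranges: [-2.81, 2.81], [-0.39, 2.02], [-1.27, 1.25], [0.06, 2.57], [-1.19, 4.33], [0.19, 2], [-2.82, 2.82]. Speed limits (rad/s): [1.89, 1.89, 2.39, 2.39, 3.01, 3.01, 3.01].

### API

Orientations are given as a unit quaternion [w, x, y, z].
In Python, from cell import arm gives the robot as it stands. Calls block until the motion is done:
- arm.movep(position, orientation): joint-space move of the TCP to a pose.
- arm.movel(position, ori=None, speed=150): straight line of the TCP; ori=None keeps the orientation; speed is the mean speed in mm/s.
- arm.set_joints(angles): joint-space move.
- arm.move_gripper(opening, squeeze=None): finger opening in mm; squeeze is the grip in N (None keeps the last); returns when the fingers have stopped.
- arm.hold(seconds).
- arm.ik(position, orientation): joint angles nearest the present ones, or None.
- arm.read_camera(name): name is "scene" or "top"; returns (picture, depth): 384x512x3 uint8, red, green, blue; 384x512 float32, mm along the optical axis (not along the pixel's ray), 0 where there is no reading.
- arm.get_calibration(name): a dict with "camera_matrix" (3x3 intrinsics, pixels), "extrinsics" (4x4, takes a point from world to camera coordinates). Camera axes: x right, y down, z forward; pixel columns grow to the right and rows downward; lengths in mm; the calibration is good to about 2 mm. A picture is of the moment at which its call begins. get_calibration takes no time and is no camera call.
A pose or a line that the arm cannot do raises arm.Unreachable and nothing moves.
- arm.finish_job(): hands the job in; it is judged then, once.
Trained networks look in the newest picture that a camera, given by its name, has taken for a name from the list of things; names that differ only in an ending like _2 or _b are one class to them, and where a whole thing is asked for, a point or a joint stands for the part that bears it (a point fixed in the world has none). Each returns a list of dicts, best first, with "confidence" (0 to 1); they miss things now and then, are a little off and sometimes report something else, mostly with a low value. They report only what shows in the picture. A call takes as long as a camera call. They do not tell look-alikes from the thing itself.
- arm.trace(camera, name): "mask" (384x512 bool, what is visible of it) and "box" ([left, top, right, bottom] in pixels, round what is visible of it).
- arm.landmark_of(camera, name): "pixel" ([column, row] in pixels: a listed point, or the origin of a listed thing).
Readings, each from a call of its own:
- arm.get_clock(): time.
- arm.get_joint_pos(): joint angles.
- arm.get_qvel(): joint speeds.
- arm.get_joint_efforts(): joint torques, N m.
- arm.get_eef_pos(): TCP position.
- arm.get_ee_rot(): TCP orientation.
- arm.get_force(): force on the tool from outside, world axes, zero at the start.
- arm.get_ft_torque(): the same for the moment, N m.
- arm.get_opening(): finger opening in mm.
- arm.get_finger_force(): force on a finger pad.
Only numpy, scipy, OpenCV 4.12 (cv2) and the standard library are available. Lean on these libraries where they do the work, as an engineer would, in place of code of your own. Each camera call takes 0.05 s, during which the arm holds its last target. There are 200 camera calls.

## Working session

There is one attempt and no reset: what is moved stays moved. The work goes in short steps, each a Python script; the robot and the scene stay as the last script left them, time stands still between calls to the robot, and variables do not carry over. Pictures are saved under pics/ and viewed, at most 10 in all, crops included, and the job is handed in when it is done.

```bash
mkdir -p pics; cat > h.py <<'E'
import numpy as np, cv2
from cell import arm
def deproj(cam,px,d=None,z=None):
    c=arm.get_calibration(cam);K=np.array(c["camera_matrix"]);T=np.linalg.inv(np.array(c["extrinsics"]))
    px=np.atleast_2d(np.asarray(px,float))
    r=np.c_[(px-K[[0,1],[2,2]])/K[[0,1],[0,1]],np.ones(len(px))]
    R,t=T[:3,:3],T[:3,3]; rw=r@R.T
    s=(z-t[2])/rw[:,2] if z is not None else np.asarray(d).ravel()
    return t+rw*s[:,None]
def save(n,im,s=1):
    cv2.imwrite(f"pics/{n}.png",cv2.resize(im[:,:,::-1],None,fx=s,fy=s,interpolation=cv2.INTER_CUBIC))
E
python3 - <<'E'
from h import *
P={}
for c in("top","scene"):
    im,d=arm.read_camera(c);save(c,im,1.5);np.savez(c,im=im,d=d)
    for n in("red_knob","red_knob_pointer","d_shaft","shaft_tip","blue_knob","bowl","glaze_jar"):
        for r in arm.landmark_of(c,n):
            p=np.round(r["pixel"]).astype(int)
            if not(0<=p[0]<512 and 0<=p[1]<384):continue
            dd=d[p[1],p[0]]
            print(c,n,round(r["confidence"],2),np.round(r["pixel"],1),np.round(deproj(c,r["pixel"],[dd])[0]))
print(arm.get_clock(),arm.get_ee_rot())
E
```

```text
top red_knob 0.92 [249.8 276.7] [465. 135.  66.]
top red_knob 0.72 [296.3 203. ] [639.  24.  38.]
top red_knob 0.67 [260.9 227.9] [575. 110.  67.]
top red_knob 0.61 [123.9 243.2] [540. 422.  62.]
top red_knob_pointer 0.78 [118.6 252.9] [517. 431.  67.]
top red_knob_pointer 0.57 [268.3 227.8] [575.  93.  68.]
top red_knob_pointer 0.55 [298.8 212.2] [612.  22.  66.]
top d_shaft 0.89 [386.9 233.2] [ 560. -170.  102.]
top shaft_tip 0.88 [385.7 233.1] [ 560. -166.  103.]
top blue_knob 0.69 [180.  261.2] [499. 292.  67.]
top blue_knob 0.55 [206.5 163.1] [747. 244.   2.]
top glaze_jar 0.92 [272.1 148. ] [761.  84.  84.]
scene red_knob 0.84 [201.4 199.4] [652.  22.  36.]
scene red_knob 0.84 [375.9 234.6] [573. 426.  28.]
scene red_knob 0.77 [250.4 203.8] [607. 131.  27.]
scene red_knob 0.68 [270.2 269.2] [743. 243.   6.]
scene red_knob 0.56 [273.7 175.4] [493. 144.  31.]
scene red_knob_pointer 0.86 [240.5 174.7] [501.  51.   4.]
scene red_knob_pointer 0.8 [208.7 179. ] [552. -19.   3.]
scene red_knob_pointer 0.76 [389.6 206.7] [444. 440.   1.]
scene red_knob_pointer 0.63 [276.1 167.2] [490. 148.  58.]
scene d_shaft 0.77 [156.7 146.8] [ 565. -163.   72.]
scene shaft_tip 0.91 [151.7 137.5] [ 564. -174.   98.]
scene shaft_tip 0.46 [157.9 146.5] [ 561. -163.   70.]
scene blue_knob 0.91 [330.8 204.7] [533. 309.  34.]
scene bowl 0.7 [267.5 271.9] [753. 241.   8.]
scene glaze_jar 0.78 [193.4 257.1] [807.  96.  43.]
0.8 [ 3.58577554e-06  1.96131788e-01  9.80577545e-01 -2.94821997e-05]
```

View pics/top.png

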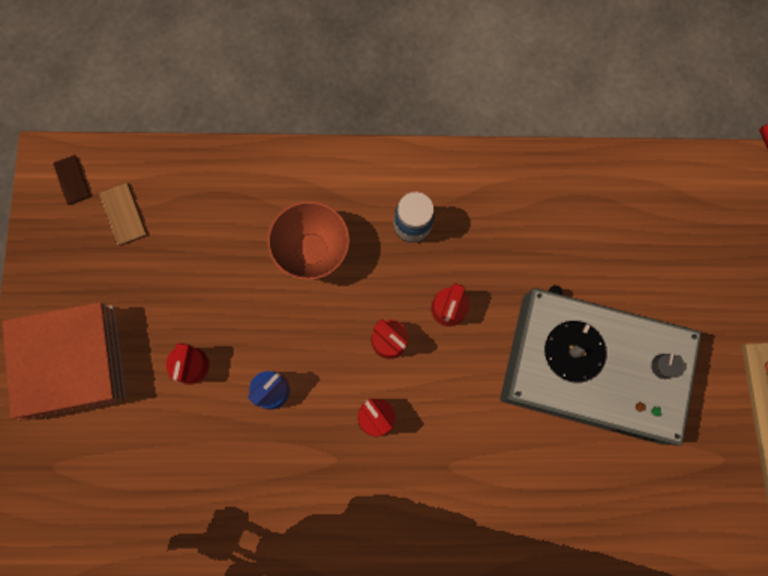

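View pics/scene.png

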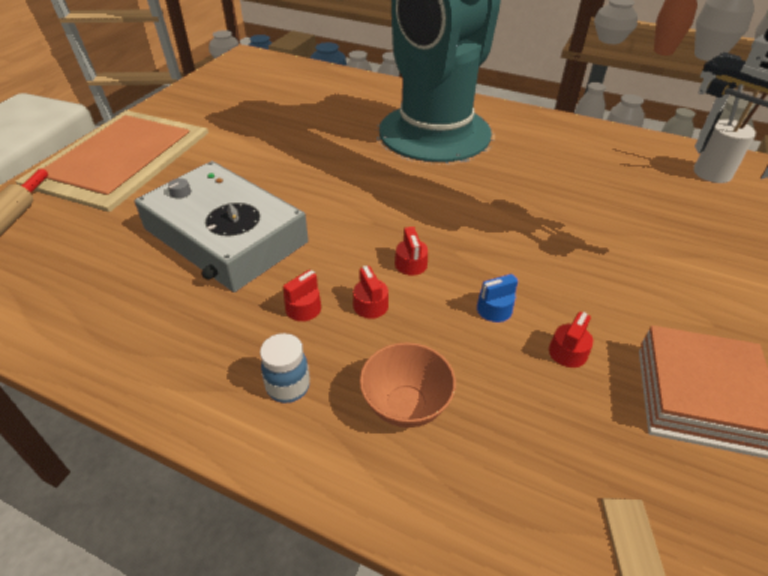

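The top view shows the nearest red knob at about (376,417) in the 1.5x picture, with its line pointing up-left. The shaft is at (576,351), with its dial mark up-right at (587,328). Next I'll measure both.

```bash
cat >> h.py <<'E'
def cloud(cam,d):
    v,u=np.mgrid[0:384,0:512];px=np.c_[u.ravel(),v.ravel()]
    return deproj(cam,px,d.ravel()).reshape(384,512,3)
def knob(im,W,c,zlo,zhi,rad=45):
    im=im.astype(int);near=np.hypot(W[...,0]-c[0],W[...,1]-c[1])<rad
    z=near&(W[...,2]>zlo)&(W[...,2]<zhi)
    white=z&(im.min(2)>110)&(im[...,0]-im[...,1]<90)
    return z,white
E
python3 - <<'E'
from h import *
import math
f=np.load("top.npz");im,d=f["im"],f["d"];W=cloud("top",d)
z,w=knob(im,W,(465,135),60,72)
u=np.argwhere(z)[:,::-1];P=deproj("top",u,z=66)[:,:2]
r=cv2.minAreaRect(P.astype(np.float32));print("bar",len(P),r,P.mean(0))
u=np.argwhere(w)[:,::-1];Q=deproj("top",u,z=66)[:,:2];print("white",len(Q),Q.mean(0));
C=P-P.mean(0);e=np.linalg.eigh(C.T@C)[1][:,1];e*=np.sign(e@(Q.mean(0)-P.mean(0)));print("yaw",math.degrees(math.atan2(e[1],e[0])))
near=np.hypot(W[...,0]-465,W[...,1]-135)<50
s=near&(W[...,2]>30)&(W[...,2]<42);S=deproj("top",np.argwhere(s)[:,::-1],z=36)[:,:2];print("skirt",cv2.minEnclosingCircle(S.astype(np.float32)))
# dial
I=im.astype(int);nd=np.hypot(W[...,0]-560,W[...,1]+168)<70
blk=nd&(abs(W[...,2]-70)<6)&(I.max(2)<60)
B=deproj("top",np.argwhere(blk)[:,::-1],z=70)[:,:2];c,R=cv2.minEnclosingCircle(B.astype(np.float32));print("dial",c,R,B.mean(0))
D=deproj("top",np.argwhere(nd)[:,::-1],z=70)[:,:2];val=I[nd].min(1);rr=np.hypot(*(D-c).T)
m=(rr>30)&(rr<45)&(val>110);M=D[m].mean(0);print("mark",m.sum(),M,math.hypot(*(M-c)),math.degrees(math.atan2(*(M-c)[::-1])))
t=nd&(W[...,2]>94)&(W[...,2]<106);T=deproj("top",np.argwhere(t)[:,::-1],z=100)[:,:2];print("tip",len(T),T.mean(0),np.median(W[t][:,2]))
crop=np.hstack([cv2.resize(im[250:300,225:275],(390,390),interpolation=2),cv2.resize(im[205:265,355:415],(390,390),interpolation=2)]);save("crop",crop)
# box edge orientation
b=(abs(W[...,2]-70)<5)&(np.hypot(W[...,0]-540,W[...,1]+200)<220);X=deproj("top",np.argwhere(b)[:,::-1],z=70)[:,:2];print("box",cv2.minAreaRect(X.astype(np.float32)))
E
```

```text
bar 223 ((462.8451232910156, 132.23907470703125), (56.44599914550781, 19.63227081298828), 37.36211013793945) [462.80881114 132.09749071]
white 24 [473.73659356 140.223976  ]
yaw 37.28164661117632
skirt ((462.5389404296875, 132.04470825195312), 28.320804595947266)
dial (562.2910766601562, -171.44268798828125) 47.138179779052734 [ 561.50005141 -170.90366499]
mark 9 [ 597.15019259 -190.50931508] 39.73278535984727 -28.677002888132943
tip 19 [ 559.41725884 -169.21555756] 97.67828776420299
box ((540.6691284179688, -216.9207000732422), (270.2008056640625, 179.58834838867188), 75.23380279541016)
```

View pics/crop.png

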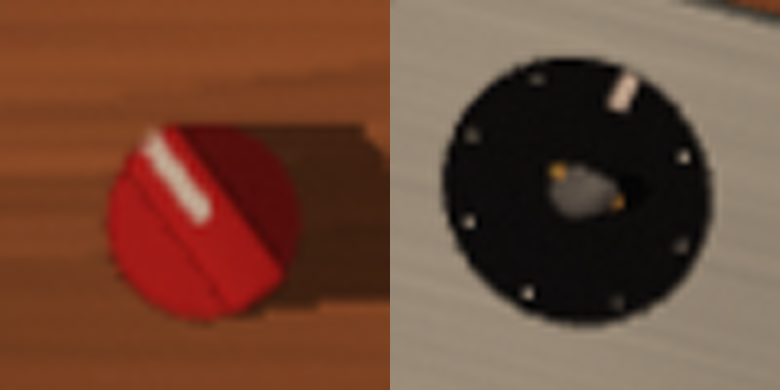

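Both measurements fit the sizes given: the bar is 56x20 mm, the dial radius is 47 mm and the mark is 40 mm out. Knob yaw is 37°, and shaft yaw is about -28°, which the brass balls confirm. Grasping now.

```bash
cat >> h.py <<'E'
from scipy.spatial.transform import Rotation as Ro
def q(deg):
    x=(Ro.from_euler("z",deg,degrees=True)*Ro.from_euler("x",180,degrees=True)).as_quat();return [x[3],x[0],x[1],x[2]]
E
python3 - <<'E'
from h import *
best=None
for o in(0,180):
    a=arm.ik([462.7,132.1,130],q(37.3+o));b=arm.ik([562,-171,200],q(-28+o))
    print(o,np.round(a,2) if a is not None else a,np.round(b,2) if b is not None else b)
    if a is not None and b is not None:
        m=max(abs(a[6]),abs(b[6]))
        if best is None or m<best[0]:best=(m,o)
o=best[1];print(o)
arm.move_gripper(55)
arm.movep([462.7,132.1,130],q(37.3+o))
arm.movel([462.7,132.1,40],speed=100)
print(arm.get_force())
arm.move_gripper(10,25)
print(arm.get_opening(),arm.get_finger_force(),arm.get_eef_pos(),arm.get_force(),arm.get_clock())
arm.movel([462.7,132.1,200])
print(arm.get_opening(),arm.get_force())
arm.movep([562,-171,200],q(-28.2+o))
print(arm.get_opening(),arm.get_eef_pos(),arm.get_clock(),arm.get_force())
im,d=arm.read_camera("top");np.savez("top2",im=im,d=d);im2,d2=arm.read_camera("scene");np.savez("scene2",im=im2,d=d2)
save("carry",np.hstack([cv2.resize(im[180:290,325:435],(390,390)),cv2.resize(im2[70:200,90:220],(390,390))]))
E
```

```text
0 [-0.82  0.29  0.55  2.05 -0.2   0.85 -1.07] [-0.53  0.57  1.08  1.74 -0.55  1.17 -1.34]
180 [-0.44  0.26  0.12  2.04 -0.04  0.85  1.92] [-0.4   0.47  0.85  1.74 -0.39  1.11  1.66]
0
[-0.31762258  0.19289663 -0.08125318]
19.939275904443104 24.99751389026642 [462.73437228 132.15285654  40.07137682] [-0.88519953  0.0143747   2.38548798] 5.075
19.5291155013882 [ 0.05888335 -0.61902903 -0.73183355]
19.83771163398864 [ 562.21763779 -169.28277194  199.71579374] 7.5083 [-0.7738172  -0.29844144 -0.65953977]
```

View pics/carry.png

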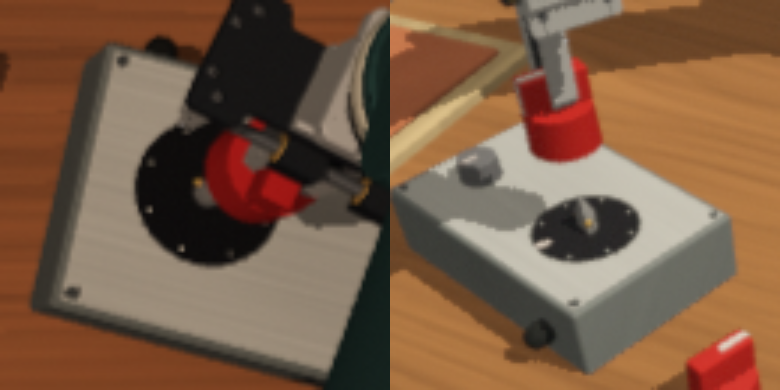

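The knob is held upright over the dial, with the skirt at about (250,180) in the left crop. I'll check the relative offset in both cameras and settle the arm.

```bash
python3 - <<'E'
from h import *
from scipy.optimize import least_squares
arm.hold(.3);e=np.array(arm.get_eef_pos());print(e,Ro.from_quat(np.array(arm.get_ee_rot())[[1,2,3,0]]).as_euler("zyx",degrees=True),arm.get_clock())
for c in("top","scene"):
    im,d=arm.read_camera(c);W=cloud(c,d);I=im.astype(int);red=(I[...,0]>70)&(I[...,0]>2.5*I[...,1])&(d>0)
    n=np.hypot(W[...,0]-e[0],W[...,1]-e[1])<45
    side=red&n&(W[...,2]>e[2]-38)&(W[...,2]<e[2]-8)
    P=W[side]
    f=lambda p:np.hypot(P[:,0]-p[0],P[:,1]-p[1])-30
    r=least_squares(f,e[:2],loss="soft_l1");print(c,len(P),"side fit",r.x,np.abs(r.fun).mean())
    rt=red&n&(abs(W[...,2]-(e[2]-4))<4)
    print("skirt z",np.median(W[rt][:,2]),rt.sum())
    if c=="top":
        S=deproj(c,np.argwhere(rt)[:,::-1],z=e[2]-4)[:,:2];print("top skirt",cv2.minEnclosingCircle(S.astype(np.float32)))
# dial from scene, initial picture
f=np.load("scene.npz");im,d=f["im"],f["d"];W=cloud("scene",d);I=im.astype(int)
nd=np.hypot(W[...,0]-562,W[...,1]+171)<70
blk=nd&(abs(W[...,2]-70)<6)&(I.max(2)<70)
B=deproj("scene",np.argwhere(blk)[:,::-1],z=70)[:,:2];c,R=cv2.minEnclosingCircle(B.astype(np.float32));print("dial",c,R)
D=deproj("scene",np.argwhere(nd)[:,::-1],z=70)[:,:2];v=I[nd].min(1);rr=np.hypot(*(D-c).T);m=(rr>31)&(rr<45)&(v>120);M=D[m].mean(0)
print("mark",m.sum(),M,np.degrees(np.arctan2(*(M-c)[::-1])))
for dz in(85,90,95):
    t=nd&(abs(W[...,2]-dz)<3);print(dz,t.sum(),W[t].mean(0))
f=np.load("top.npz");im,d=f["im"],f["d"];W=cloud("top",d);I=im.astype(int);nd=np.hypot(W[...,0]-562,W[...,1]+171)<60
b=nd&(W[...,2]<76)&(W[...,2]>64)&(I.max(2)<60)
cs,_=cv2.findContours(b.astype(np.uint8),cv2.RETR_EXTERNAL,cv2.CHAIN_APPROX_NONE);k=max(cs,key=cv2.contourArea)[:,0]
B=deproj("top",k,z=70)[:,:2];r=least_squares(lambda p:np.hypot(B[:,0]-p[0],B[:,1]-p[1])-p[2],[562,-171,48],loss="soft_l1");print("top dial fit",r.x)
E
```

```text
[ 562.08197017 -170.61213928  200.08153293] [ 2.81554613e+01  9.48882558e-03 -1.79990497e+02] 7.9083
top 148 side fit [ 562.93872286 -173.75651766] 0.5255946384168476
skirt z 196.69382246388346 126
top skirt ((561.6224365234375, -170.23489379882812), 27.612802505493164)
scene 246 side fit [ 562.71457737 -173.24809104] 0.9651799384770084
skirt z 197.09554576099566 137
dial (560.21728515625, -172.90525817871094) 45.05569839477539
mark 12 [ 579.14100021 -192.82692189] -46.47162093194731
85 14 [ 565.25401259 -166.08461297   85.61342273]
90 15 [ 564.06513926 -165.58697154   89.58713174]
95 10 [ 564.34332138 -167.50207678   94.74407197]
top dial fit [ 562.05987084 -171.25616783   45.87992088]
```

Everything agrees to 2–3 mm, inside the 4 mm guide range. Lowering in steps while watching the force.

```bash
python3 - <<'E'
from h import *
x,y=562.1,-171.2
arm.movel([x,y,146],speed=100);arm.hold(.2)
f0=np.array(arm.get_force());print(f0)
for z in(138,132,127,123,120):
    arm.movel([x,y,z],speed=40);arm.hold(.1)
    F=np.array(arm.get_force());p=np.array(arm.get_eef_pos());print(z,np.round(p,1),np.round(F,1),np.round(arm.get_ft_torque(),2),round(arm.get_opening(),1))
    if abs(F[2]-f0[2])>8 or np.hypot(*(F-f0)[:2])>10:break
print(arm.get_clock())
E
```

```text
[ 0.30771075 -0.51186645 -0.47764783]
138 [ 562.1 -171.2  138. ] [ 0.1  0.2 -1.1] [-0.01  0.2   0.02] 19.8
132 [ 562.1 -171.3  132. ] [ 0.6 -0.7 -0.4] [0.02 0.15 0.04] 20.0
127 [ 562.1 -171.3  127. ] [-0.3 -0.2 -0.8] [-0.04  0.18  0.04] 19.8
123 [ 562.1 -171.2  123. ] [-0.1 -0.1 -0.9] [0.02 0.13 0.05] 19.7
120 [ 562.1 -171.2  120. ] [-0.3  0.8  0.1] [0.14 0.12 0.01] 19.6
10.825
```

```bash
python3 - <<'E'
from h import *
x,y=562.1,-171.2
arm.move_gripper(10,50)
for z in(117,115,113,111,109.5,108.5,107.5,106.5):
    arm.movel([x,y,z],speed=30);arm.hold(.15)
    F=np.array(arm.get_force());p=np.array(arm.get_eef_pos());print(z,np.round(p,1),np.round(F,1),np.round(arm.get_ft_torque(),2),round(arm.get_opening(),1))
    if z<=111 and F[2]>18 or F[2]>45:break
print(arm.get_clock())
im,d=arm.read_camera("scene");save("push",im[70:200,90:220],4);W=cloud("scene",d);I=im.astype(int)
red=(I[...,0]>70)&(I[...,0]>2.5*I[...,1])&(np.hypot(W[...,0]-562,W[...,1]+171)<45)&(d>0)
z=W[red][:,2];print(np.percentile(z,[1,5,50,95,99]))
E
```

```text
117 [ 562.1 -170.9  117. ] [-0.5  3.2  1.8] [ 1.12  0.19 -0.01] 19.6
115 [ 562.  -170.9  114.8] [-0.4  5.2 -2.2] [ 1.35  0.16 -0.04] 19.9
113 [ 561.9 -171.   112.8] [-1.2  5.2 -5.4] [1.51 0.27 0.06] 19.7
111 [ 561.9 -171.   110.8] [ 0.5  5.3 -7.3] [ 1.46  0.21 -0.03] 19.6
109.5 [ 562.1 -171.   110.2] [-5.3  8.   9. ] [2.13 1.43 0.02] 19.8
108.5 [ 562.2 -171.1  110.1] [-11.5  11.4  26.6] [ 2.79  3.07 -0.  ] 19.3
13.4417
[ 71.40476054  73.97091554 101.56076665 135.22095386 137.63776421]
```

View pics/push.png

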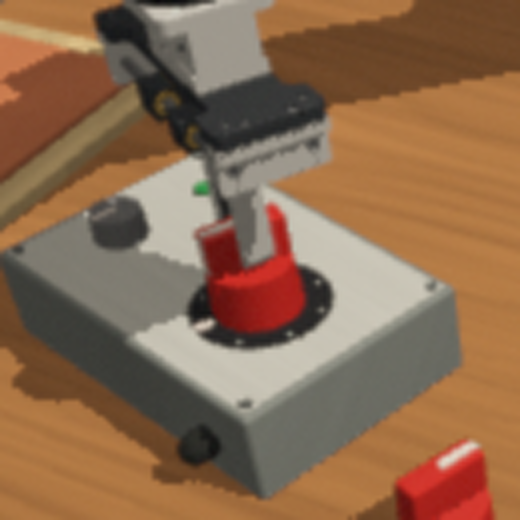

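It snapped past the balls (the force went negative) and met a hard stop at TCP z = 110.1, so the knob is on the panel with its line toward the mark. I'll release it, rise, and check.

```bash
python3 - <<'E'
from h import *
x,y=562.1,-171.1
arm.movel([x,y,110],speed=30)
arm.move_gripper(45);arm.hold(.2)
arm.movel([x,y,230],speed=120)
arm.movep([400,50,300],q(0));arm.hold(.3)
print(arm.get_clock(),arm.get_opening(),arm.get_force())
im,d=arm.read_camera("top");W=cloud("top",d)
z,w=knob(im,W,(562,-171),128,144)
P=deproj("top",np.argwhere(z)[:,::-1],z=136)[:,:2];Q=deproj("top",np.argwhere(w)[:,::-1],z=136)[:,:2]
C=P-P.mean(0);e=np.linalg.eigh(C.T@C)[1][:,1];e*=np.sign(e@(Q.mean(0)-P.mean(0)))
print(P.mean(0),len(Q),np.degrees(np.arctan2(e[1],e[0])),"top z",np.median(W[z][:,2]))
s=np.hypot(W[...,0]-562,W[...,1]+171)<27; I=im.astype(int); s&=(W[...,2]<118)&(I[...,0]>2.5*I[...,1]);print("skirt z",np.median(W[s][:,2]))
save("end",np.hstack([cv2.resize(im,(512,384)),cv2.resize(im[200:264,355:419],(288,384)[:1]*2).repeat(1,0) if 0 else cv2.copyMakeBorder(cv2.resize(im[200:264,355:419],(288,288)),0,96,0,0,0)]))
E
```

```text
17.075 45.301284775620296 [-0.10538256  0.07506572 -0.34842979]
[ 561.6238552  -171.18363215] 27 -28.78445320900256 top z 136.42256369792455
skirt z 106.49653867030042
```

View pics/end.png

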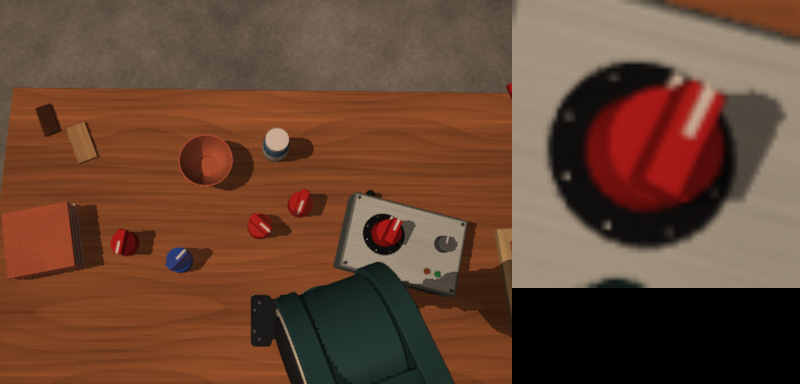

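The knob sits at (388,233), its top at z = 136 (70 + 66, so fully home) and its yaw -28.8° in line with the mark. The blue knob, bowl and jar haven't moved.

```bash
python3 -c "
from cell import arm
print(arm.finish_job())"
```

```text
the job is handed in; nothing more can be done
None
```

The red knob is snapped fully home on the D-shaft with its pointer line in agreement with the white mark and the gripper clear; the blue knob, bowl and jar were left in place, and the job was handed in at about 17 s.

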